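Take the empty cartridge out of the electric stapler

ROBOT

A 6-joint arm with a two-finger parallel gripper is mounted at the origin on the work surface; the furniture and walls round the work are solid. World frame = base frame: x ahead of the robot, y to its left, z up, the work surface at z = 0. Lengths are in m, angles in rad, forces in N, time in s.
With the tool pointing down it reaches from about 0.3 to 0.775 m from the base axis. Payload 14.6 kg.
Tool frame: the origin (TCP) lies midway between the tips of the shut fingers; the grasp point (between the pads) lies 19 mm behind it (ctrl.pinch_z is the distance from the TCP to the grasp point, in m); z points along the fingers, y is the line along which they close (so a half turn about z gives the same grasp; the last joint's range is limited). The gripper opens to 94 mm and grips with 3 to 60 N. Pads are 16 mm wide; open, the fingers measure 119 mm over their backs; the gripper's body (75 mm by 177 mm) begins 78 mm behind the grasp point.
Start: joints at [1.18, 0.3, 1.521, -0, 1.321, -0.067], TCP at [0.175, 0.521, 0.205] pointing down, gripper open.
Joint ranges: [-3.03, 3.03], [-0.79, 2.21], [0.23, 2.52], [-1.04, 4.18], [0, 3.07], [-2.55, 2.55]. Speed limits (rad/s): [2.22, 2.22, 2.57, 3.14, 3.14, 3.14].

INTERFACE

Orientations are given as [roll, pitch, yaw] about the fixed x, y, z axes, in that order (R = Rz(yaw) Ry(pitch) Rx(roll)).
In Python, from station import ctrl gives the robot as it stands.
- The arm moves only by the tool jog_arm, never from a script. Its argument "motion" is a list of rows, each a list of 7 numbers: the shift along the tool's x, y, z in m, then the turn, a rotation vector about the tool's x, y, z in rad, then the opening, from -1 (shut) to 1 (fully open). In form: [[tx, ty, tz, rx, ry, rz, gripper], ...]. A call has 1 to 5 rows; each row shifts and turns the commanded pose from where the row before left it, along the tool's axes as they then stand; what a row does not reach is not made up. A row lasts 1/10 s, in which the tool goes at most 50 mm and 8.59 degrees, less where a joint would pass 70% of its speed; a pose out of reach is approached as far as the arm can. A call is refused whole if a number of a shift passes 0.05 or a number of a turn 0.15, either way. A call with a gripper value outside its range is refused whole. The fingers move at their own pace and stop on an object; "squeeze" is the grip in N (left out, the last holds). Time passes only in rows, so rows that do not move let the fingers close. It gives the time, the measured TCP pose, the force, the opening and the grip force at its end, in the units of the state.
- ctrl.get_obs(): the state, without advancing time (a new reading comes with each control period).
- ctrl.camera(name): name is "scene" or "top"; returns the picture (420x560x3 uint8, red, green, blue); there is no depth.
- ctrl.camera_model(name): a dict with "intrinsics" (3x3 intrinsics, pixels), "rvec" (rotation vector, rad) and "tvec" (3), from world to camera coordinates, as OpenCV has them. Camera axes: x right, y down, z forward; pixel columns grow to the right and rows downward; lengths in m; the calibration is good to about 2 mm. A picture is of the moment at which its call begins. camera_model takes no time and is no camera call.
- ctrl.hand_in(): hands the job in; it is judged then, once.
The state is a dict: "time_s": time; "qpos": joint angles; "joint_vel": joint speeds; "tau": joint torques, N m; "ee_pos": TCP position; "eef_rot": TCP orientation; "force": force on the tool from outside, world axes, zero at the start; "moment": the same for the moment, N m; "grip_width": finger opening in m; "grip_force": force on a finger pad.
Only numpy, scipy, OpenCV 4.12 (cv2) and the standard library are available. Lean on these libraries where they do the work, as an engineer would, in place of code of your own. Each camera call takes 0.05 s, during which the arm holds its last target. There are 200 camera calls.

TASK

The electric stapler has run empty: pinch the two green buttons on the sides of its staple cartridge together, lift the cartridge straight up out of the stapler, and set it down upright on the desk to the left of the yellow staple box (left as the robot sees it), ready for refilling. Put it side by side with the box, level with it and parallel to it, with a gap of about 3 cm between the cartridge's foot and the box, and lower it right onto the desk before letting go. Do not shift the staple box or the glue stick.

Things in the scene. Friction and masses are not known exactly. Their poses are not given: they have to be found in the camera images.
- electric_stapler: white electric stapler, black base, fixed to the desk, 195 x 88 mm, 50 mm high; its nose with the paper slot is the -x end. Origin on the desk under the centre of the well that holds the cartridge; x along its length, z up. The well opens upwards, its floor is 18 mm above the desk; the cartridge has 1.5 mm play in it and must rise at least 35 mm to be clear.
- cartridge: grey staple cartridge, loose, 0.11 to 0.22 kg, 80 mm high, foot 60 (x) by 40 mm (y); at first upright in the well, its x along the stapler's x. Origin: centre of the foot's underside, z up. Hooks on its two green buttons hold it in the well: it comes out only while both are pressed by more than about 5 mm, so keep squeezing while lifting; it may be carried by the squeezed buttons.
- button_left (a joint): travel in m of the green button on the cartridge's +y side: 0 = out, 0.008 = fully pressed inwards (-y). Spring return: about 1.8 N to start, 5.4 N at the end.
- button_right (a joint): the same for the button on the cartridge's -y side, pressed towards +y.
- staple_box: small yellow carton, loose, 40 (x) by 78 (y) by 30 mm high, about 0.11 kg, its long side pointing roughly away from the robot. Origin: centre of its underside; +x points left as the robot sees it (roughly world +y): the cartridge goes on that side, the centre of its foot about 70 mm from this origin (half box 20 + gap 30 + half foot 20), its x parallel to the box's y, either way round.
- glue_stick: yellow glue stick with white cap standing upright on the desk, 28 mm across, 91 mm high, to the right of the staple box; loose, not to be disturbed. Origin at the centre of its underside.
- pad_left (a point): centre of the outer face of the green button pad on the cartridge's +y side (moves with the button). The pad is 30 mm wide (cartridge x) and spans 50 to 76 mm above the cartridge's underside; at rest y = +29 mm, fully pressed +21 mm: 58 mm over both pads at rest, 42 mm squeezed.
- pad_right (a point): centre of the outer face of the green button pad on the cartridge's -y side (moves with the button). The pad is 30 mm wide (cartridge x) and spans 50 to 76 mm above the cartridge's underside; at rest y = -29 mm, fully pressed -21 mm: 58 mm over both pads at rest, 42 mm squeezed.
Not all that is in view belongs to the job. Of the things that look like the staple_box, take the one that is nearest to the robot's base at the start.

How it is judged:
By the outcome, as a careful person would: the job done as asked, in the order asked, and still so for the second after the job is handed in, with the robot touching nothing.
It also fails if it takes over 45 s, if anything falls off the work surface, if the arm or the gripper's body presses on something with over 40 N, if the wrist force passes 120 N, or if a joint passes its speed limit or range.

## Working session

There is one attempt and no reset: what is moved stays moved. The work goes in short steps, Python scripts to look and compute and a tool call to move; the robot and the scene stay as the last step left them, time stands still between calls to the robot, and variables do not carry over. Pictures are saved under pics/ and viewed, at most 10 in all, crops included, and the job is handed in when it is done.

Besides the shell and the picture viewer there is one more tool, called after "Emit:" by a JSON object that holds its "method" and its "body". jog_arm: Moves the arm, as the interface text tells. Its arguments: {"type":"object","properties":{"motion":{"type":"array"},"squeeze":{"type":"number"}},"required":["motion"]}

```bash
mkdir -p pics; python3 - <<'E'
from station import ctrl
import cv2, numpy as np
for n in("scene","top"):
    im=ctrl.camera(n); cv2.imwrite(f"pics/{n}0.png",im[:,:,::-1])
    m=ctrl.camera_model(n); R=cv2.Rodrigues(np.array(m["rvec"],float))[0]
    print(n,np.round(m["intrinsics"],1).tolist(),"C",np.round(-R.T@np.array(m["tvec"]).ravel(),3),"fwd",np.round(R[2],2),"right",np.round(R[0],2))
o=ctrl.get_obs(); print({k:np.round(v,3).tolist() for k,v in o.items()}, ctrl.pinch_z)
E
```

```text
scene [[502.4, 0.0, 276.5], [0.0, 502.4, 201.7], [0.0, 0.0, 1.0]] C [-0.005 -0.431  0.716] fwd [ 0.57  0.42 -0.7 ] right [ 0.58 -0.81 -0.01]
top [[512.2, 0.0, 284.1], [0.0, 512.2, 211.3], [0.0, 0.0, 1.0]] C [ 0.32  -0.078  1.123] fwd [ 0.19  0.01 -0.98] right [-0.03 -1.   -0.02]
{'time_s': 0.1, 'qpos': [1.18, 0.3, 1.522, 0.0, 1.321, -0.067], 'joint_vel': [0.002, 0.001, -0.0, 0.0, -0.0, -0.002], 'tau': [-0.001, -53.264, -35.328, 0.071, 0.023, -0.0], 'ee_pos': [0.175, 0.521, 0.205], 'eef_rot': [-3.141, -0.0, 2.818], 'force': [0.078, -0.063, -0.155], 'moment': [0.032, -0.004, 0.006], 'grip_force': 0.0, 'grip_width': 0.094} 0.0188
```

View pics/scene0.png

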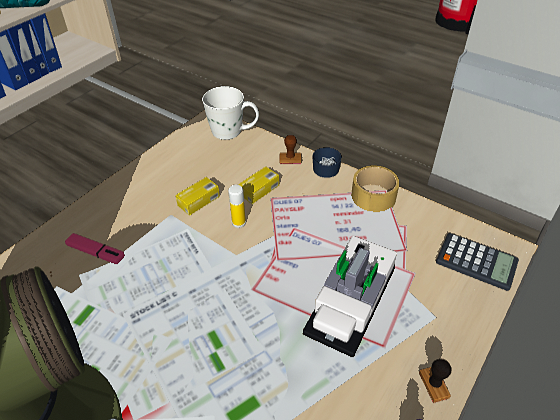

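View pics/top0.png

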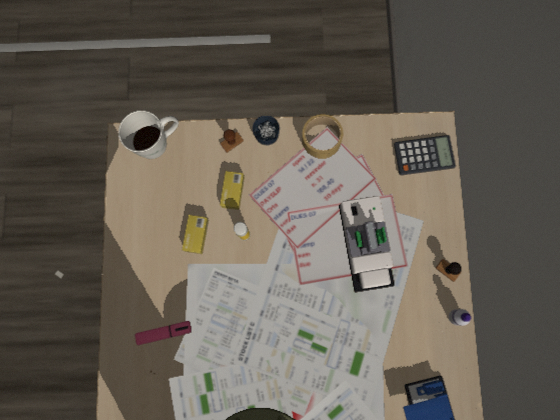

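Top view: yellow carton candidates are A at (196,234) and B at (232,189). The glue stick is at (241,231) and the stapler at (367,243), with green pads at about (358,238) and (381,232). Next I'll measure both cartons and the pads.

```bash
cat > h.py <<'E'
import cv2, numpy as np
from station import ctrl
def cam(n):
    m=ctrl.camera_model(n); R=cv2.Rodrigues(np.array(m["rvec"],float))[0]
    return np.array(m["intrinsics"]),R,np.array(m["tvec"],float).ravel()
def ray(n,uv):
    K,R,t=cam(n); d=R.T@np.linalg.solve(K,[uv[0],uv[1],1]); return -R.T@t,d
def onz(n,uv,z):
    c,d=ray(n,uv); return c+d*(z-c[2])/d[2]
def tri(a,b):
    c1,d1=ray("scene",a); c2,d2=ray("top",b)
    s=np.linalg.lstsq(np.c_[d1,-d2],c2-c1,rcond=None)[0]
    p,q=c1+s[0]*d1,c2+s[1]*d2; return (p+q)/2,np.linalg.norm(p-q)
def proj(n,P):
    K,R,t=cam(n); p=K@(R@np.asarray(P,float)+t); return p[:2]/p[2]
def blobs(im,lo,hi,amin):
    h=cv2.cvtColor(im,cv2.COLOR_RGB2HSV); m=cv2.inRange(h,lo,hi)
    cs=cv2.findContours(m,cv2.RETR_EXTERNAL,cv2.CHAIN_APPROX_NONE)[0]
    return [c for c in cs if cv2.contourArea(c)>=amin]
E
python3 - <<'E'
from h import *
ims={n:cv2.imread(f"pics/{n}0.png")[:,:,::-1].copy() for n in("scene","top")}
for n in ims:
    for nm,lo,hi,a in(("Y",(22,130,90),(34,255,255),60),("G",(50,120,30),(85,255,255),8)):
        for c in blobs(ims[n],lo,hi,a):
            r=cv2.minAreaRect(c); M=cv2.moments(c)
            print(n,nm,cv2.contourArea(c),np.round([M['m10']/M['m00'],M['m01']/M['m00']],1),cv2.boundingRect(c))
            if nm=="Y" and n=="top":
                P=np.array([onz("top",p,.03) for p in cv2.boxPoints(r)])[:,:2]
                print(" corners",P.round(3).tolist(),"ctr",P.mean(0).round(4),"sides",np.linalg.norm(np.diff(P,axis=0),axis=1).round(3),"dist",np.linalg.norm(P.mean(0)).round(3))
t=ims["top"]; a=cv2.resize(t[155:270,160:275],(575,575),interpolation=cv2.INTER_CUBIC)
cv2.imwrite("pics/boxcrop.png",a[:,:,::-1])
b=np.hstack([cv2.resize(t[185:300,325:405],(400,575),interpolation=cv2.INTER_CUBIC),cv2.resize(ims["scene"][230:360,300:390],(398,575),interpolation=cv2.INTER_CUBIC)])
cv2.imwrite("pics/stapcrop.png",b[:,:,::-1])
E
```

```text
scene Y 247.5 [237.6 213.9] (230, 202, 16, 24)
scene Y 872.0 [196.7 195.3] (175, 177, 45, 38)
scene Y 725.5 [259.5 183.2] (238, 167, 41, 37)
scene G 333.0 [243.3 408.8] (227, 396, 33, 24)
scene G 109.0 [216.8 361.4] (210, 352, 15, 19)
scene G 99.5 [214.9 339.7] (208, 331, 14, 18)
scene G 126.5 [ 83.6 315.1] (74, 306, 20, 19)
scene G 116.5 [369.2 278.1] (362, 263, 16, 33)
scene G 187.5 [342.1 265.6] (336, 251, 13, 29)
top Y 662.5 [194.6 233.8] (182, 215, 26, 38)
 corners [[0.451, 0.156], [0.529, 0.144], [0.52, 0.1], [0.443, 0.113]] ctr [0.4858 0.1284] sides [0.079 0.044 0.078] dist 0.502
top Y 366.0 [231.3 188.1] (220, 171, 24, 37)
 corners [[0.545, 0.075], [0.626, 0.062], [0.617, 0.02], [0.537, 0.034]] ctr [0.581  0.0481] sides [0.082 0.042 0.082] dist 0.583
top G 8.0 [204.4 402.1] (202, 396, 6, 11)
top G 11.5 [354.1 367.3] (351, 364, 9, 8)
top G 54.5 [358.6 238.9] (355, 231, 8, 16)
top G 98.5 [380.5 235.3] (376, 227, 10, 17)
```

View pics/boxcrop.png

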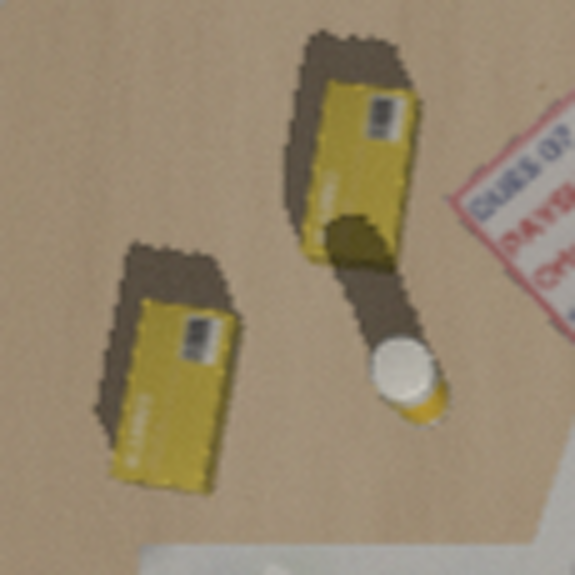

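View pics/stapcrop.png

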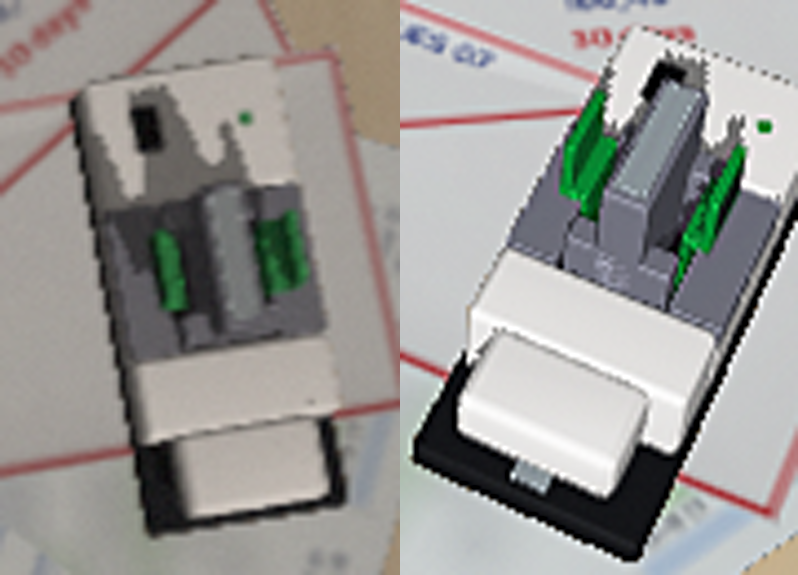

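The two cartons are A, centre about (0.487,0.130), 0.50 m from the base, and B, centre (0.581,0.048), 0.58 m away. A is nearest and has the glue stick on its right, so A is the staple_box; the crop confirms a clean, free-standing carton. The stapler crop shows the grey ridge between the two green pads. Next: precise poses.

```bash
python3 - <<'E'
from h import *
ims={n:cv2.imread(f"pics/{n}0.png")[:,:,::-1].copy() for n in("scene","top")}
# ridge top face (corners read from the crop)
T=np.array([[205,185],[243,185],[262,322],[222,330]])/5+[325,185]
S=(np.array([[665,85],[708,97],[650,210],[604,192]])-[400,0])/[398/90,575/130]+[300,230]
pt=np.array([onz("top",p,.098) for p in T]); ps=np.array([onz("scene",p,.098) for p in S])
for nm,p in(("top",pt),("scene",ps)):
    ax=(p[0]+p[1]-p[2]-p[3])/2; print(nm,"ridge ctr",p.mean(0).round(4),"len",np.linalg.norm(ax).round(3),"yaw",np.degrees(np.arctan2(ax[1],ax[0])).round(1))
print("tri",*tri(S.mean(0),T.mean(0)))
for a,b in(((342.1,265.6),(358.6,238.9)),((369.2,278.1),(380.5,235.3))): print("pad",*tri(a,b))
# stapler outline corners on base: top near end L,R; scene near end L,R; body left edge
for p in([75,105],[150,530],[345,505]): print("base top",onz("top",np.array(p)/5+[325,185],.01).round(4))
for p in([413,460],[637,562]): print("base scene",onz("scene",(np.array(p)-[400,0])/4.422+[300,230],.0).round(4))
# box check
c=np.array([.4875,.130]); ya=np.arctan2(-.012,.078)
for n in ims:
    Q=[]
    for sx in(-1,1):
        for sy in(-1,1):
            for z in(0,.03):
                d=np.array([np.cos(ya),np.sin(ya)]);e=np.array([-d[1],d[0]])
                Q.append(proj(n,[*(c+sx*.039*d+sy*.02*e),z]))
    Q=np.array(Q,np.float32); print(n,"box pred bbox",Q.min(0),Q.max(0))
    h=cv2.cvtColor(ims[n],cv2.COLOR_RGB2HSV); m=cv2.inRange(h,(20,100,60),(36,255,255))
    lab=cv2.connectedComponentsWithStats(m)[2]; print([s.tolist() for s in lab if 300<s[4]<3000])
E
```

```text
top ridge ctr [ 0.4602 -0.2413  0.098 ] len 0.058 yaw 3.8
scene ridge ctr [ 0.4599 -0.2435  0.098 ] len 0.055 yaw 7.0
tri [ 0.46088028 -0.24230628  0.09526912] 0.0014047646234819663
pad [ 0.45827713 -0.21803478  0.07389827] 0.00021033978096094297
pad [ 0.46500343 -0.26416263  0.06889054] 0.000614915487397022
base top [ 0.5413 -0.1896  0.01  ]
base top [ 0.3546 -0.2129  0.01  ]
base top [ 0.3629 -0.2969  0.01  ]
base scene [ 0.3565 -0.212   0.    ]
base scene [ 0.3681 -0.2977  0.    ]
scene box pred bbox [174.39648 176.08876] [219.0478  215.85312]
[[351, 165, 48, 47, 953], [238, 166, 42, 39, 806], [175, 177, 45, 39, 909]]
top box pred bbox [182.00374 214.18398] [208.16228 253.40305]
[[220, 171, 24, 39, 658], [182, 214, 26, 40, 695]]
```

Emit:
{"method": "jog_arm", "body": {"motion": [[0.03, 0.03, 0, 0, 0, -0.1, 1], [0.03, 0.03, 0, 0, 0, -0.1, 1]]}}

```text
time_s: 0.3
ee_pos: [0.1336, 0.596, 0.2056]
eef_rot: [3.142, 0.0, 3.02]
force: [1.3, 0.7, 0.4]
grip_width: 0.0937
grip_force: 0.0
```

Emit:
{"method": "jog_arm", "body": {"motion": [[-0.04, -0.03, 0, 0, 0, -0.125, 1], [-0.04, -0.03, 0, 0, 0, -0.125, 1], [-0.03, -0.04, 0, 0, 0, 0, 1], [-0.03, -0.04, 0, 0, 0, 0, 1], [-0.02, -0.045, 0, 0, 0, 0, 1]]}}

```text
time_s: 0.8
ee_pos: [0.306, 0.4151, 0.205]
eef_rot: [-3.141, -0.0, -3.016]
force: [0.8, -0.2, 0.3]
grip_width: 0.0941
grip_force: 0.0
```

Emit:
{"method": "jog_arm", "body": {"motion": [[-0.02, -0.045, 0, 0, 0, 0, 1], [-0.02, -0.045, 0, 0, 0, 0, 1], [-0.015, -0.045, 0, 0, 0, 0, 1], [-0.01, -0.045, 0, 0, 0, 0, 1], [-0.01, -0.045, 0, 0, 0, 0, 1]]}}

```text
time_s: 1.3
ee_pos: [0.4076, 0.2011, 0.2053]
eef_rot: [-3.141, -0.0, -3.015]
force: [1.1, 0.9, 0.2]
grip_width: 0.0941
grip_force: 0.0
```

Emit:
{"method": "jog_arm", "body": {"motion": [[0, -0.045, 0, 0, 0, 0, 1], [0, -0.045, 0, 0, 0, 0, 1], [0, -0.045, 0, 0, 0, 0, 1], [0, -0.045, 0, 0, 0, 0, 1], [0, 0, 0, 0, 0, 0, 1]]}}

```text
time_s: 1.8
ee_pos: [0.4302, 0.0204, 0.2053]
eef_rot: [-3.141, -0.0, -3.02]
force: [0.4, 0.6, -0.2]
grip_width: 0.0938
grip_force: 0.0
```

Emit:
{"method": "jog_arm", "body": {"motion": [[0, -0.045, 0, 0, 0, 0, 1], [0, -0.045, 0, 0, 0, 0, 1], [0.002, -0.045, 0, 0, 0, 0, 1], [0, -0.045, 0, 0, 0, 0, 1], [0, -0.045, 0, 0, 0, 0, 1]]}}

```text
time_s: 2.3
ee_pos: [0.4563, -0.2004, 0.2054]
eef_rot: [3.141, -0.0, -3.015]
force: [1.3, 0.6, 1.1]
grip_width: 0.0938
grip_force: 0.0
```

Emit:
{"method": "jog_arm", "body": {"motion": [[0, -0.039, 0, 0, 0, 0, 1], [0, 0, 0.04, 0, 0, 0, 1], [0, 0, 0.03, 0, 0, 0, 1], [0, 0, 0, 0, 0, 0, 1]]}}

```text
time_s: 2.7
ee_pos: [0.4597, -0.2365, 0.1318]
eef_rot: [3.137, -0.005, -3.016]
force: [-0.0, -0.2, 0.3]
grip_width: 0.0939
grip_force: 0.0
```

```bash
python3 - <<'E'
from h import *
a=ctrl.camera("scene"); b=ctrl.camera("top")
o=ctrl.get_obs(); p=np.array(o["ee_pos"]); print(p.round(4),np.round(o["eef_rot"],3))
print("tcp px",proj("scene",p).round(1),proj("top",p).round(1))
im=np.hstack([cv2.resize(a[180:340,270:430],(400,400),interpolation=cv2.INTER_CUBIC),cv2.resize(b[160:320,290:450],(400,400),interpolation=cv2.INTER_CUBIC)])
cv2.imwrite("pics/above.png",im[:,:,::-1])
E
```

```text
[ 0.4616 -0.2374  0.1362] [ 3.141 -0.    -3.015]
tcp px [357.7 244.3] [372.5 232.6]
```

View pics/above.png

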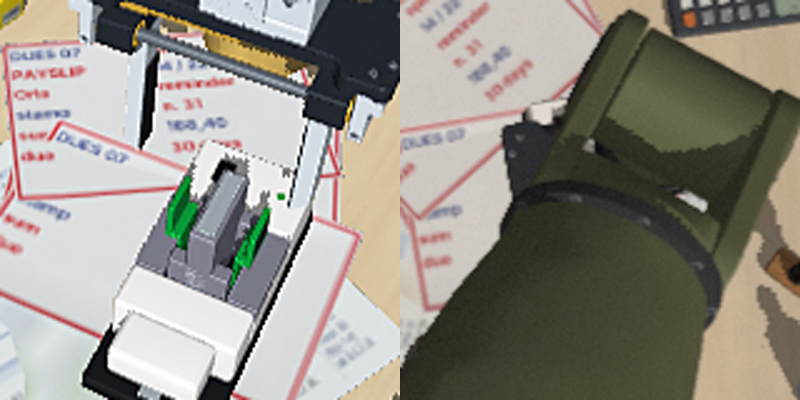

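The scene view shows the open fingers above and straddling the two green pads; the top view is blocked by the arm. Next I'll correct y by 4.5 mm and descend.

Emit:
{"method": "jog_arm", "body": {"motion": [[0, -0.0045, 0.02, 0, 0, 0, 1], [0, 0, 0.025, 0, 0, 0, 1], [0, 0, 0.02, 0, 0, 0, 1], [0, 0, 0.005, 0, 0, 0, 1], [0, 0, 0, 0, 0, 0, 1]]}}

```text
time_s: 3.3
ee_pos: [0.4624, -0.2423, 0.0666]
eef_rot: [-3.141, 0.001, -3.015]
force: [-0.6, -0.1, 1.1]
grip_width: 0.0941
grip_force: 0.0
```

```bash
python3 - <<'E'
from h import *
a=ctrl.camera("scene"); o=ctrl.get_obs(); print(np.round(o["ee_pos"],4),np.round(o["force"],1))
cv2.imwrite("pics/strad.png",cv2.resize(a[200:340,270:430],(640,560),interpolation=cv2.INTER_CUBIC)[:,:,::-1])
E
```

```text
[ 0.4626 -0.2425  0.0671] [-0.6 -0.2  0.1]
```

View pics/strad.png

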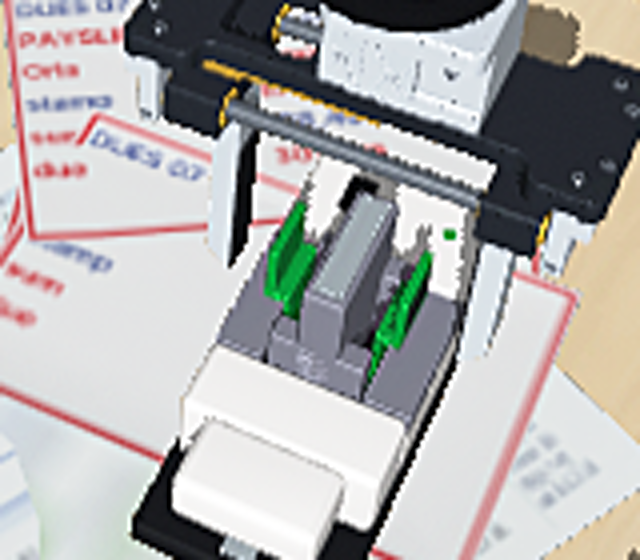

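The fingers straddle the pads evenly: left tip at about (228,262) and right tip at (478,357) in the crop. Next I'll squeeze.

Emit:
{"method": "jog_arm", "body": {"motion": [[0, 0, 0, 0, 0, 0, -1], [0, 0, 0, 0, 0, 0, -1], [0, 0, 0, 0, 0, 0, -1], [0, 0, 0, 0, 0, 0, -1], [0, 0, 0, 0, 0, 0, -1]], "squeeze": 30}}

```text
time_s: 3.85
ee_pos: [0.4618, -0.2422, 0.0656]
eef_rot: [3.141, 0.0, -3.015]
force: [0.8, 2.6, 1.8]
grip_width: 0.0575
grip_force: 1.1
```

Emit:
{"method": "jog_arm", "body": {"motion": [[0, 0, 0, 0, 0, 0, -1], [0, 0, 0, 0, 0, 0, -1], [0, 0, 0, 0, 0, 0, -1]]}}

```text
time_s: 4.15
ee_pos: [0.462, -0.2422, 0.0662]
eef_rot: [-3.142, 0.0, -3.015]
force: [-2.6, 2.2, 11.4]
grip_width: 0.0384
grip_force: 30.0
```

Emit:
{"method": "jog_arm", "body": {"motion": [[0, 0, 0, 0, 0, 0, -1], [0, 0, -0.005, 0, 0, 0, -1], [0, 0, -0.005, 0, 0, 0, -1], [0, 0, 0, 0, 0, 0, -1]]}}

```text
time_s: 4.55
ee_pos: [0.4619, -0.2422, 0.076]
eef_rot: [-3.141, 0.0, -3.015]
force: [-0.6, -0.1, -1.5]
grip_width: 0.0385
grip_force: 30.0
```

```bash
python3 - <<'E'
from h import *
a=ctrl.camera("scene"); o=ctrl.get_obs(); print(np.round(o["ee_pos"],4),np.round(o["force"],1),np.round(o["moment"],2),o["grip_width"],o["grip_force"])
cv2.imwrite("pics/grip.png",cv2.resize(a[200:340,270:430],(640,560),interpolation=cv2.INTER_CUBIC)[:,:,::-1])
E
```

```text
[ 0.4619 -0.2422  0.0756] [ 0.5 -0.4 -1.7] [0.11 0.04 0.02] 0.038304203178382144 29.999765306711197
```

View pics/grip.png

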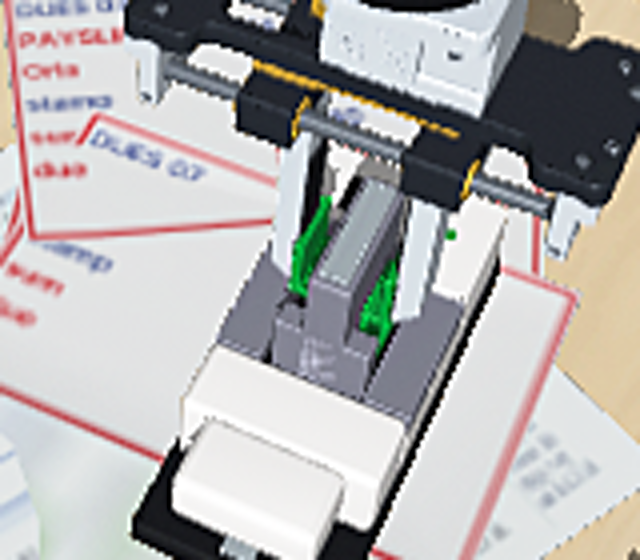

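The crop shows both buttons pressed and the cartridge risen about 10 mm with the fingers, with a 1.7 N load, which fits its mass. Next I'll lift it straight up.

Emit:
{"method": "jog_arm", "body": {"motion": [[0, 0, -0.015, 0, 0, 0, -1], [0, 0, -0.02, 0, 0, 0, -1], [0, 0, -0.02, 0, 0, 0, -1], [0, 0, -0.025, 0, 0, 0, -1], [0, 0, -0.03, 0, 0, 0, -1]]}}

```text
time_s: 5.1
ee_pos: [0.4614, -0.2421, 0.1856]
eef_rot: [3.141, -0.001, -3.015]
force: [-0.1, -0.2, -1.5]
grip_width: 0.0385
grip_force: 30.0
```

Emit:
{"method": "jog_arm", "body": {"motion": [[0, 0, -0.02, 0, 0, 0, -1], [0, 0, 0, 0, 0, 0, -1]]}}

```text
time_s: 5.3
ee_pos: [0.4626, -0.2428, 0.2077]
eef_rot: [-3.139, 0.003, -3.015]
force: [0.4, 0.1, -2.0]
grip_width: 0.0383
grip_force: 30.0
```

Emit:
{"method": "jog_arm", "body": {"motion": [[-0.009, 0.03, 0, 0, 0, 0, -1], [-0.009, 0.044, 0, 0, 0, 0, -1], [-0.009, 0.044, 0, 0, 0, 0, -1], [-0.009, 0.044, 0, 0, 0, 0, -1], [-0.009, 0.044, 0, 0, 0, 0, -1]]}}

```text
time_s: 5.8
ee_pos: [0.4799, -0.0305, 0.2039]
eef_rot: [3.141, -0.002, -3.016]
force: [0.5, -0.1, -2.0]
grip_width: 0.0384
grip_force: 30.0
```

Emit:
{"method": "jog_arm", "body": {"motion": [[-0.009, 0.044, 0, 0, 0, 0, -1], [-0.009, 0.044, 0, 0, 0, 0, -1], [-0.009, 0.044, 0, 0, 0, 0, -1], [-0.009, 0.044, 0, 0, 0, 0, -1], [-0.01, 0.044, 0, 0, 0, 0, -1]]}}

```text
time_s: 6.3
ee_pos: [0.4979, 0.1936, 0.2038]
eef_rot: [-3.141, -0.002, -3.015]
force: [-0.1, -0.0, -2.0]
grip_width: 0.0382
grip_force: 30.0
```

Emit:
{"method": "jog_arm", "body": {"motion": [[0, 0.01, 0, 0, 0, 0.09, -1], [0, 0, 0.02, 0, 0, 0.09, -1], [0, 0, 0.03, 0, 0, 0.097, -1], [0, 0, 0, 0, 0, 0, -1], [0, 0, 0, 0, 0, 0, -1]]}}

```text
time_s: 6.8
ee_pos: [0.497, 0.2016, 0.155]
eef_rot: [-3.141, -0.001, 2.994]
force: [-0.2, 0.4, -1.1]
grip_width: 0.0383
grip_force: 30.0
```

```bash
python3 - <<'E'
from h import *
a=ctrl.camera("scene"); b=ctrl.camera("top"); o=ctrl.get_obs(); print(np.round(o["ee_pos"],4),np.round(o["eef_rot"],3),np.round(o["force"],1),o["grip_width"])
cv2.imwrite("pics/s2.png",a[:,:,::-1]); cv2.imwrite("pics/t2.png",b[:,:,::-1])
p=np.array(o["ee_pos"]); print(proj("scene",p).round(),proj("top",p).round())
cv2.imwrite("pics/place.png",np.hstack([cv2.resize(a[90:250,120:280],(400,400),interpolation=cv2.INTER_CUBIC),cv2.resize(b[150:310,100:260],(400,400),interpolation=cv2.INTER_CUBIC)])[:,:,::-1])
# box yaw from the start picture: left edge and far/near edges
t=cv2.imread("pics/top0.png")[:,:,::-1].copy()
c=[c for c in blobs(t,(20,100,60),(36,255,255),300) if c[:,0,0].mean()<215][0][:,0]
L=np.array([[c[c[:,1]==v][:,0].min()-.5+.5,v] for v in range(219,246)]); W=np.array([onz("top",q,.03)[:2] for q in L])
f=np.polyfit(W[:,0],W[:,1],1); print("left edge slope deg",np.degrees(np.arctan(f[0])).round(2),"y at x=.4875+.003:",np.polyval(f,.4905).round(4))
E
```

```text
[0.4977 0.2018 0.1565] [3.141e+00 1.000e-03 2.993e+00] [-0.5  0.  -1. ] 0.03836611982466685
[163. 124.] [144. 219.]
left edge slope deg -10.22 y at x=.4875+.003: 0.1499
```

View pics/place.png

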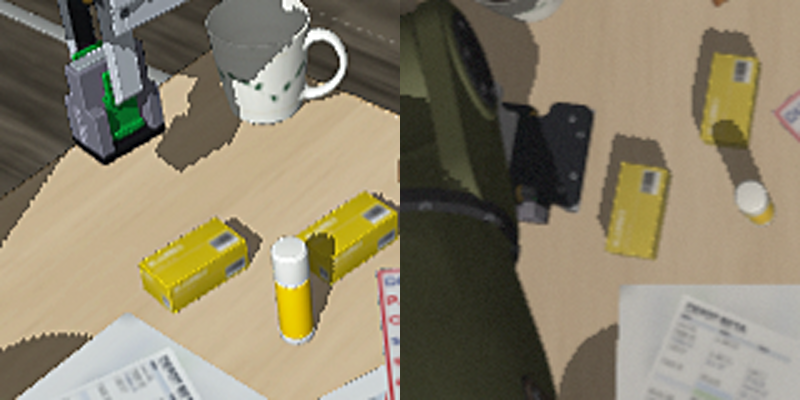

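The left view shows the cartridge held upright, with foot corners at crop (68,140), (105,163) and (163,135). The box and glue stick are undisturbed. Next I'll measure the foot's pose while it's held and refine the box yaw.

```bash
python3 - <<'E'
from h import *
zb=.1565-.0486
C=np.array([onz("scene",np.array(p)/2.5+[120,90],zb)[:2] for p in([68,140],[105,163],[163,135])])
print(C.round(4).tolist(),np.linalg.norm(np.diff(C,axis=0),axis=1).round(4))
for a,b in((0,1),(1,2)): print(np.degrees(np.arctan2(*(C[b]-C[a])[::-1])).round(1))
print("foot ctr",((C[0]+C[2])/2).round(4))
# box top-face long left edge and lower right edge in the scene picture
a=cv2.imread("pics/s2.png")[:,:,::-1].copy()
c=[c for c in blobs(a,(20,100,60),(36,255,255),300) if c[:,0,0].mean()<225][0][:,0]
U=np.array([[u,c[c[:,0]==u][:,1].min()] for u in range(179,203)])
W=np.array([onz("scene",q,.03)[:2] for q in U]); f=np.polyfit(W[:,0],W[:,1],1); print("scene left edge",np.degrees(np.arctan(f[0])).round(2),np.polyval(f,.4905).round(4),W[[0,-1]].round(3).tolist())
D=np.array([[u,c[c[:,0]==u][:,1].max()+1] for u in range(193,216)])
W=np.array([onz("scene",q,.0)[:2] for q in D]); f=np.polyfit(W[:,0],W[:,1],1); print("scene right bottom edge",np.degrees(np.arctan(f[0])).round(2),np.polyval(f,.4845).round(4),W[[0,-1]].round(3).tolist())
E
```

```text
[[0.4705, 0.2295], [0.4668, 0.1856], [0.5174, 0.1727]] [0.0441 0.0522]
-94.9
-14.3
foot ctr [0.4939 0.2011]
scene left edge -10.45 0.1489 [[0.464, 0.155], [0.519, 0.143]]
scene right bottom edge -10.83 0.1092 [[0.456, 0.115], [0.509, 0.103]]
```

Emit:
{"method": "jog_arm", "body": {"motion": [[-0.004, -0.003, 0.02, 0, 0, 0.03, -1], [0, 0, 0.03, 0, 0, 0, -1], [0, 0, 0.03, 0, 0, 0, -1], [0, 0, 0.015, 0, 0, 0, -1], [0, 0, 0, 0, 0, 0, -1]]}}

```text
time_s: 7.4
ee_pos: [0.5003, 0.1979, 0.0596]
eef_rot: [-3.141, -0.002, 2.962]
force: [-0.1, -1.0, 0.0]
grip_width: 0.0386
grip_force: 30.0
```

```bash
python3 - <<'E'
from h import *
a=ctrl.camera("scene"); o=ctrl.get_obs(); print(np.round(o["ee_pos"],4),np.round(o["eef_rot"],3),np.round(o["force"],1),o["grip_width"])
cv2.imwrite("pics/s3.png",a[:,:,::-1])
zb=o["ee_pos"][2]-.0486
d=np.array([np.cos(-.18),np.sin(-.18)]);e=np.array([-d[1],d[0]]);c=np.array([.4995,.1984])
for sx,sy in((-1,1),(-1,-1),(1,-1)): print("expected corner, crop px",((proj("scene",[*(c+sx*.03*d+sy*.02*e),zb])-[120,110])*5).round())
cv2.imwrite("pics/place3.png",cv2.resize(a[110:220,120:250],(650,550),interpolation=cv2.INTER_CUBIC)[:,:,::-1])
E
```

```text
[0.501  0.1982 0.061 ] [3.142 0.    2.962] [-0.3  0.3  0. ] 0.03797642289316513
expected corner, crop px [196. 362.]
expected corner, crop px [253. 409.]
expected corner, crop px [370. 340.]
```

View pics/place3.png

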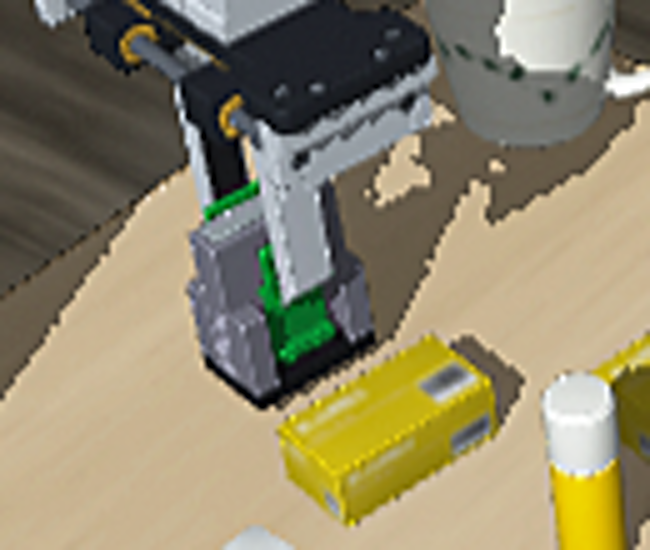

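The crop shows the foot corners at (205,365), (267,408) and (373,342), within about 2 mm of where I expected them, and the foot edge is parallel to the box edge. Next I'll lower it onto the desk.

Emit:
{"method": "jog_arm", "body": {"motion": [[0, 0.001, 0.005, 0, 0, 0, -1], [0, 0, 0.004, 0, 0, 0, -1], [0, 0, 0.001, 0, 0, 0, -1], [0, 0, 0, 0, 0, 0, -1], [0, 0, 0, 0, 0, 0, -1]]}}

```text
time_s: 7.95
ee_pos: [0.501, 0.1992, 0.0507]
eef_rot: [3.141, 0.0, 2.961]
force: [0.5, -0.3, -2.6]
grip_width: 0.0381
grip_force: 30.0
```

Emit:
{"method": "jog_arm", "body": {"motion": [[0, 0, 0.001, 0, 0, 0, -1], [0, 0, 0, 0, 0, 0, -1], [0, 0, 0, 0, 0, 0, -1]]}}

```text
time_s: 8.25
ee_pos: [0.5009, 0.1992, 0.0495]
eef_rot: [-3.142, 0.0, 2.961]
force: [0.0, -0.8, -1.7]
grip_width: 0.038
grip_force: 30.0
```

Emit:
{"method": "jog_arm", "body": {"motion": [[0, 0, 0.001, 0, 0, 0, -1], [0, 0, 0, 0, 0, 0, -1], [0, 0, 0, 0, 0, 0, -1]]}}

```text
time_s: 8.55
ee_pos: [0.5009, 0.1991, 0.0484]
eef_rot: [-3.142, -0.0, 2.961]
force: [-0.5, 0.1, -2.4]
grip_width: 0.0381
grip_force: 30.0
```

Emit:
{"method": "jog_arm", "body": {"motion": [[0, 0, 0.0005, 0, 0, 0, -1], [0, 0, 0, 0, 0, 0, -1], [0, 0, 0, 0, 0, 0, -1]]}}

```text
time_s: 8.85
ee_pos: [0.501, 0.1992, 0.0482]
eef_rot: [3.141, 0.0, 2.961]
force: [-2.6, -0.5, 4.9]
grip_width: 0.0381
grip_force: 30.0
```

Contact: +4.9 N upward at TCP z 0.048, as predicted. Next I'll release gently.

Emit:
{"method": "jog_arm", "body": {"motion": [[0, 0, 0, 0, 0, 0, -1], [0, 0, 0, 0, 0, 0, -1]], "squeeze": 8}}

```text
time_s: 9.05
ee_pos: [0.5009, 0.1992, 0.0478]
eef_rot: [-3.142, -0.0, 2.961]
force: [-0.3, -0.1, -0.9]
grip_width: 0.0412
grip_force: 8.0
```

Emit:
{"method": "jog_arm", "body": {"motion": [[0, 0, 0, 0, 0, 0, 0.1], [0, 0, 0, 0, 0, 0, 0.3], [0, 0, 0, 0, 0, 0, 0.6], [0, 0, 0, 0, 0, 0, 0.7], [0, 0, 0, 0, 0, 0, 0.7]]}}

```text
time_s: 9.55
ee_pos: [0.501, 0.1992, 0.0481]
eef_rot: [3.141, 0.0, 2.961]
force: [1.0, -0.5, 0.1]
grip_width: 0.0773
grip_force: 0.0
```

Emit:
{"method": "jog_arm", "body": {"motion": [[0, 0, 0, 0, 0, 0, 0.7], [0, 0, -0.01, 0, 0, 0, 0.7], [0, 0, -0.02, 0, 0, 0, 0.7], [0, 0, -0.03, 0, 0, 0, 0.7], [0, 0, -0.03, 0, 0, 0, 0.7]]}}

```text
time_s: 10.05
ee_pos: [0.5008, 0.1991, 0.1396]
eef_rot: [-3.142, 0.0, 2.961]
force: [-0.7, 0.1, 0.1]
grip_width: 0.0797
grip_force: 0.0
```

Emit:
{"method": "jog_arm", "body": {"motion": [[0, 0, -0.04, 0, 0, 0, 0.7], [0, 0, -0.04, 0, 0, 0, 0.7], [0, -0.03, -0.02, 0, 0, 0, 0.7], [0, -0.045, 0, 0, 0, 0, 0.7], [0, -0.045, 0, 0, 0, 0, 0.7]]}}

```text
time_s: 10.55
ee_pos: [0.4788, 0.0801, 0.2393]
eef_rot: [3.141, 0.002, 2.962]
force: [1.7, -0.4, -0.2]
grip_width: 0.0798
grip_force: 0.0
```

Emit:
{"method": "jog_arm", "body": {"motion": [[0, -0.045, 0, 0, 0, 0, 0.7], [0, -0.045, 0, 0, 0, 0, 0.7], [0, -0.045, 0, 0, 0, 0, 0.7], [0, -0.045, 0, 0, 0, 0, 0.7], [0, -0.045, 0, 0, 0, 0, 0.7]]}}

```text
time_s: 11.05
ee_pos: [0.4381, -0.1419, 0.2389]
eef_rot: [-3.141, 0.001, 2.961]
force: [0.3, -0.3, 0.2]
grip_width: 0.0795
grip_force: 0.0
```

Emit:
{"method": "jog_arm", "body": {"motion": [[0, -0.045, 0, 0, 0, 0, 0.7], [0, -0.045, 0, 0, 0, 0, 0.7], [0, 0, 0, 0, 0, 0, 0.7], [0, 0, 0, 0, 0, 0, 0.7]]}}

```text
time_s: 11.45
ee_pos: [0.4223, -0.2292, 0.2384]
eef_rot: [3.142, 0.0, 2.959]
force: [-0.4, 1.2, -1.5]
grip_width: 0.0797
grip_force: 0.0
```

```bash
python3 - <<'E'
from h import *
a=ctrl.camera("scene"); b=ctrl.camera("top"); o=ctrl.get_obs(); print(np.round(o["ee_pos"],4),o["time_s"])
cv2.imwrite("pics/s4.png",a[:,:,::-1]); cv2.imwrite("pics/t4.png",b[:,:,::-1])
for n,im in(("scene",a),("top",b)):
    i0=cv2.imread(f"pics/{n}0.png")[:,:,::-1].copy()
    for k in(i0,im): print(n,[np.r_[cv2.boundingRect(c),np.round(c.mean((0,1)),1)].tolist() for c in blobs(k,(20,100,60),(36,255,255),100)])
d=np.array([np.cos(-.18),np.sin(-.18)]);e=np.array([-d[1],d[0]]);c=np.array([.4995,.1984])
for n,o_,s in(("scene",(120,110),4),("top",(140,180),4)):
    print(n,[((proj(n,[*(c+sx*.03*d+sy*.02*e),0])-o_)*s).round().tolist() for sx,sy in((-1,1),(-1,-1),(1,-1),(1,1))])
cv2.imwrite("pics/fin.png",np.hstack([cv2.resize(a[110:230,120:220],(400,480),interpolation=cv2.INTER_CUBIC),cv2.resize(b[180:300,140:240],(400,480),interpolation=cv2.INTER_CUBIC)])[:,:,::-1])
E
```

```text
[ 0.4228 -0.228   0.2384] 11.55
scene [[0.0, 377.0, 41.0, 25.0, 20.4, 388.5], [0.0, 361.0, 37.0, 21.0, 19.3, 372.9], [230.0, 201.0, 16.0, 25.0, 237.6, 212.6], [175.0, 177.0, 45.0, 39.0, 196.2, 196.8], [238.0, 166.0, 42.0, 39.0, 259.1, 184.4], [351.0, 165.0, 48.0, 47.0, 374.6, 188.0]]
scene [[230.0, 201.0, 16.0, 25.0, 237.6, 212.6], [175.0, 177.0, 45.0, 39.0, 196.2, 196.7], [351.0, 169.0, 20.0, 42.0, 359.2, 190.2], [238.0, 166.0, 42.0, 39.0, 258.9, 184.4], [290.0, 32.0, 60.0, 43.0, 311.5, 57.1], [293.0, 9.0, 41.0, 28.0, 313.0, 20.9], [332.0, 0.0, 59.0, 62.0, 357.6, 23.2], [233.0, 0.0, 48.0, 26.0, 258.1, 11.6], [192.0, 0.0, 37.0, 52.0, 209.1, 19.5], [143.0, 0.0, 58.0, 15.0, 164.5, 4.6]]
top [[182.0, 214.0, 26.0, 40.0, 194.7, 233.8], [220.0, 171.0, 24.0, 39.0, 231.6, 189.8]]
top [[182.0, 215.0, 26.0, 39.0, 194.6, 233.9], [220.0, 171.0, 24.0, 39.0, 231.6, 189.8]]
scene [[161.0, 307.0], [206.0, 345.0], [299.0, 289.0], [254.0, 254.0]]
top [[58.0, 249.0], [129.0, 260.0], [149.0, 155.0], [79.0, 144.0]]
```

View pics/fin.png

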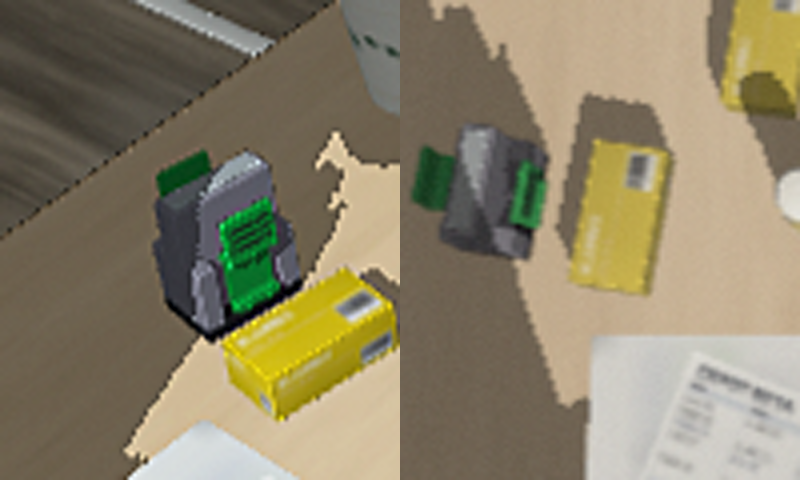

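The cartridge stands upright left of the box. In the top crop its right foot edge runs from about (127,258) to (148,152), against an expected (129,260) to (149,155). The box and glue stick blobs haven't moved, so I'm handing in.

```bash
python3 -c "
from station import ctrl
print(ctrl.hand_in())"
```

```text
the job is handed in; nothing more can be done
None
```

I pinched the cartridge out of the stapler and set it upright on the desk left of the nearest staple box. It is parallel to the box with a gap of about 3 cm, measured to within about 2 mm. The box and glue stick did not move, and the job was handed in at about 11.6 s.

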